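# Count a lug casing in and index it to the third stop

## Task

Count the clipped lug casing in by swinging the tally counter's sprung lever all the way to its stop and letting it spring back to rest. Then turn the bar-grip knob of the indexing fixture clockwise (seen from above) from home to the third click, without running on past that stop, and keep holding the knob there: the spring would carry it back, so finish with the knob still in the gripper at the third stop. Leave the loose drum parts lying on the bench as they are.

Things in the scene. Friction and masses are not known exactly. Their poses are not given: they have to be found in the camera images.
- indexer: indexing fixture, bolted down, left or right of the counter: grey base plate 120 (x) x 230 (y) x 14 mm, origin at the centre of its underside, z up. At its y = -58 mm a round pedestal (radius 40-44, top 48 mm above the bench) carries the knob; studs on its rim mark home and stops 1 to 5. At y = +58 mm a turntable (radius 36) clips one lug casing upright (top 84 mm up), turning with the knob.
- knob_bar: grip bar of the knob, black, 46 mm long (its x) x 14 wide (its y) x 34 tall, on a round aluminium dial of radius 31 mm. Origin on the turning axis at the bar's underside, 56 mm above the bench (bar top 90 mm); z up, along the turning axis. Small steel pointer at its -x end. Turns with the knob; at home its axes are parallel to the indexer's.
- knob (a joint): knob angle (rad), clockwise from above positive; 0 = home (end stop, where it starts); a click stop every 24 degrees (0.4189): third stop 1.257, fourth 1.676; end of travel 2.094. Return spring 0.06 to 0.075 N m plus click humps of +-0.045 N m (resistance highest 1/4 of the way from a stop to the next, lowest at 3/4); let go, it runs back home.
- counter: tally counter, bolted down: dark steel case 85 (x) x 75 (y) x 46 mm high on a steel foot, white count window; origin at the centre of its underside, z up. Its lever turns on an upright axis at its x = -5 mm, y = 0. Place and yaw vary.
- lever_arm: the tally counter's flat steel lever, 14 mm wide, 5 mm thick, with an upright finger post at its end. Origin on its turning axis, 52 mm above the bench; z up along that axis; x points along the lever to the post.
- lever_post (a point): centre of the lever's upright aluminium finger post: 14 mm diameter, 40 mm tall, 65 mm from the lever's axis. The point is 77 mm above the bench, halfway up the post (bottom 57, top 97 mm); x points away from the lever's axis, y is the direction in which the post is to be swung (counter-clockwise from above), z up.
- lever (a joint): angle of the tally lever (rad): 0 = at rest, 1.0 = at its hard stop, growing counter-clockwise from above. At rest the lever points 0.5 rad to the +y side of the counter's -x direction, at the stop 0.5 rad to its -y side. Return spring 0.10 N m at rest to 0.18 N m at the stop (1.5 to 2.8 N at the post).
- claw_a: loose bystander: gold-plated bass drum claw, 56 x 22 x 28 mm, origin at the centre of its underside
- claw_b: loose bystander: a second, like gold-plated bass drum claw
- spacer: loose bystander: walnut spacer block 75 x 35 x 25 mm, origin at the centre of its underside
- foot: loose bystander: black rubber foot, 38 mm diameter, 22 mm high, origin at the centre of its underside
There are look-alikes about, which are no part of the job. Leave any green or turquoise look-alike of the counter alone.

How it is judged:
By the outcome, as a careful person would: the job done as asked, in the order asked, and still so for the second after the job is handed in, while the arm keeps its last pose, push and grip.
It also fails if it takes over 50 s, if anything falls off the work surface, if the arm or the gripper's body presses on something with over 40 N, if the wrist force passes 120 N, or if a joint passes its speed limit or range.

## Robot

A 6-joint arm with a two-finger parallel gripper is mounted at the origin on the work surface. World frame = base frame: x ahead of the robot, y to its left, z up, the work surface at z = 0. Lengths are in m, angles in rad, forces in N, time in s.
With the tool pointing down it reaches from about 0.35 to 0.8 m from the base axis. Payload 7.3 kg.
Tool frame: the origin (TCP) lies at the very end of the fingers, on their centre line; the grasp point (between the pads) lies 19 mm behind it (r.pinch_z is the distance from the TCP to the grasp point, in m); z points along the fingers, y is the line along which they close (so a half turn about z gives the same grasp; the last joint's range is limited). The gripper opens to 85 mm and grips with 20 to 120 N. Pads are 22 mm wide; open, the fingers measure 114 mm over their backs; the gripper's body (76 mm by 85 mm) begins 54 mm behind the grasp point. The pads swing forward as they close: fully open they stand 13 mm farther back than shut.
Start: joints at [-1.373, 0.342, 1.524, -0, 1.275, -0.146], TCP at [0.177, -0.494, 0.231] pointing down, gripper open.
Joint ranges: [-2.53, 2.53], [-0.77, 2.02], [0.04, 2.7], [-1, 4.14], [0.28, 2.66], [-3.11, 3.11]. Speed limits (rad/s): [2.57, 2.57, 3.14, 3.14, 3.14, 3.14].

## Interface

Orientations are given as a rotation vector (axis times angle).
In Python, from workcell import r gives the robot as it stands. The module is installed in compiled form; this text tells all that it offers.
- The arm moves only by the tool arm_command, never from a script. Its argument "commands" is one flat list of numbers, 4 for each row, row after row: the shift along the tool's x, y, z in cm, then the turn about the tool's z in degrees. In form: [dx, dy, dz, roll, dx, dy, dz, roll, ...]. A call has 1 to 12 rows; each row is the pose to reach, as a shift and turn from the pose commanded when the call began, along the tool's axes at that moment; what a row does not reach only later rows make up. A row lasts 1/12 s, in which the tool goes at most 41.7 mm and 7.16 degrees, less where a joint would pass 70% of its speed; a pose out of reach is approached as far as the arm can. A call with a gripper value outside its range is refused whole. "fingers" is the closure, from 0 (fully open) to 1 (shut), set as the call begins (left out, the last holds). The fingers move at their own pace and stop on an object; the grip force is fixed at half the most. Time passes only in rows, so rows that repeat a pose let the fingers close. It gives the time, the measured TCP pose, the force, the opening and the grip force at its end, in the units of the state.
- r.get_state(): the state, without advancing time (a new reading comes with each control period).
- r.capture(name): name is "side" or "top" or "wrist"; returns a dict with "image" (400x640x3 uint8, red, green, blue), "range_z" (400x640 float32, m along the optical axis (not along the pixel's ray), 0 where there is no reading), "vertical_fov" (degrees; the focal length in pixels is half the picture's height over the tangent of half this angle, whatever the lens; pixels are square), "cx", "cy" (the principal point, pixels), "xyz" and "rotation" of the camera in the world. Camera axes: x right, y down, z forward; pixel columns grow to the right and rows downward; lengths in m; the calibration is good to about 2 mm. The wrist camera is an equidistant fisheye: a pixel r from the principal point sees the ray r / f radians off the axis. A picture is of the moment at which its call begins.
- r.finish_job(): hands the job in; it is judged then, once.
The state is a dict: "time": time; "q": joint angles; "qd": joint speeds; "joint_torque": joint torques, N m; "tool_pos": TCP position; "eef_rot": TCP orientation; "force": force on the tool from outside, world axes, zero at the start; "wrist_torque": the same for the moment, N m; "opening": finger opening in m; "grasp_force": force on a finger pad.
Only numpy, scipy, OpenCV 4.12 (cv2) and the standard library are available. Lean on these libraries where they do the work, as an engineer would, in place of code of your own. Each camera call takes 0.05 s, during which the arm holds its last target. There are 200 camera calls.

## Working session

There is one attempt and no reset: what is moved stays moved. The work goes in short steps, Python scripts to look and compute and a tool call to move; the robot and the scene stay as the last step left them, time stands still between calls to the robot, and variables do not carry over. Pictures are saved under pics/ and viewed, at most 10 in all, crops included, and the job is handed in when it is done.

Besides the shell and the picture viewer there is one more tool, called after "Call:" by a JSON object that holds its "api" and its "payload", one argument or row to a line. arm_command: Moves the arm, as the interface text tells. Its arguments: {"type":"object","properties":{"commands":{"type":"array","items":{"type":"number"}},"fingers":{"type":"number"}},"required":["commands"]}

```bash
mkdir -p pics; cat > h.py <<'E'
import numpy as np, cv2
from workcell import r
def cap(n):
    c=r.capture(n); np.savez(n+'.npz',**{k:np.array(v) for k,v in c.items()}); return c
def load(n): return dict(np.load(n+'.npz'))
def w(c,u,v,z=None):
    """pixel -> world; with z: intersect ray with the plane world z, else by depth"""
    f=200/np.tan(np.radians(float(c['vertical_fov']))/2)
    d=np.array([(u-c['cx'])/f,(v-c['cy'])/f,1.])
    R=np.array(c['rotation']); R=R if R.shape==(3,3) else cv2.Rodrigues(R)[0]
    if z is None: return np.array(c['xyz'])+R@d*c['range_z'][int(v),int(u)]
    D=R@d; return np.array(c['xyz'])+D*(z-c['xyz'][2])/D[2]
E
python3 - <<'E'
from h import *
for n in('top','side'):
    c=cap(n); cv2.imwrite(f'pics/{n}.png',c['image'][:,:,::-1]); print(n,c['xyz'],c['rotation'],c['vertical_fov'])
print(r.get_state())
E
```

```text
top [ 0.49113681 -0.01380399  1.29648854] [-2.15558127  2.1689744  -0.06635013] 50.94428677279176
side [0.12766104 0.46907493 0.89595557] [-1.00480391  2.53225273 -0.91550337] 50.50414812361981
{'time': 0.1, 'q': array([-1.37302980e+00,  3.42649322e-01,  1.52492184e+00, -2.30010355e-05,
        1.27540363e+00, -1.45984243e-01]), 'qd': array([-0.00070332, -0.00096827, -0.0031962 ,  0.00073169,  0.00137444,
       -0.00104863]), 'joint_torque': array([ 1.63878027e-03, -4.34448338e+01, -2.46491307e+01, -1.58916096e-04,
        4.73079024e-03,  1.77512831e-06]), 'tool_pos': array([ 0.1768867 , -0.4939218 ,  0.23069727]), 'eef_rot': array([-3.09394108e+00, -5.37082017e-01,  9.07114525e-05]), 'force': array([0.09657933, 0.16357015, 0.25090894]), 'wrist_torque': array([ 0.06683302, -0.02718691,  0.03922031]), 'grasp_force': 0.0, 'opening': 0.0853020171819774}
```

View pics/top.png

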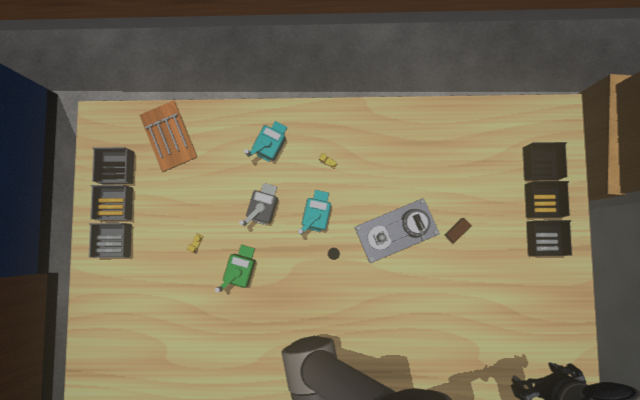

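View pics/side.png

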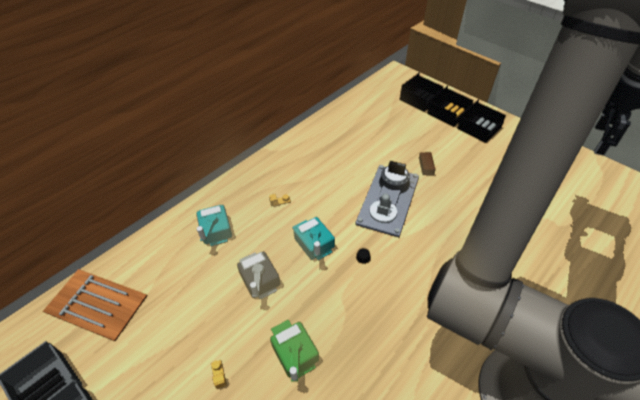

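Top view, with the candidates for the counter: dark grey (262,206), turquoise (268,141) and (316,212), green (238,268). The description says dark steel, so it is the one at (262,206). There is one indexer: knob at about (417,222), turntable at about (380,238). Next I check both in one close crop.

```bash
python3 - <<'E'
from h import *
im=load('top')['image'][:,:,::-1]
a=cv2.resize(im[176:236,225:345],None,fx=6.5,fy=5*1.3,interpolation=3)[:,:780]
a=cv2.resize(im[175:235,230:330],(500,300),interpolation=cv2.INTER_CUBIC)
b=cv2.resize(im[192:268,350:450],(500,380),interpolation=cv2.INTER_CUBIC)
o=np.vstack([cv2.resize(im[180:235,235:335],(600,330)[::1],interpolation=2)[:210*1+60],b[:0] if 0 else np.zeros((4,600,3),np.uint8),cv2.resize(im[196:246,350:450],(600,300),interpolation=2)])
cv2.imwrite('pics/crop.png',o)
print(o.shape)
E
```

```text
(574, 600, 3)
```

View pics/crop.png

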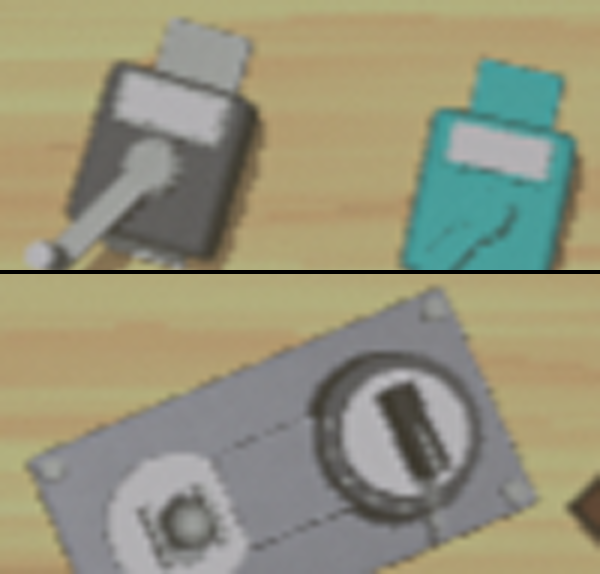

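The top half shows the dark steel counter: hub at (260.3,207.5), post top at (241.7,222.7). The bottom half shows the knob bar around (419,222). Now the depth data, for precision.

```bash
python3 - <<'E'
from h import *
for n in('top','side'):
    c=load(n)
    f=200/np.tan(np.radians(float(c['vertical_fov']))/2)
    v,u=np.mgrid[:400,:640]; R=cv2.Rodrigues(c['rotation'])[0]; Z=c['range_z']
    P=np.stack([(u-c['cx'])/f*Z,(v-c['cy'])/f*Z,Z],-1)@R.T+c['xyz']
    P[Z==0]=9
    def sel(x0,x1,y0,y1,z0,z1):
        m=(P[...,0]>x0)&(P[...,0]<x1)&(P[...,1]>y0)&(P[...,1]<y1)&(P[...,2]>z0)&(P[...,2]<z1); return P[m],m
    if n=='top':
        hub=w(c,260.3,207.5,.057);post=w(c,241.7,222.7,.097);bar=w(c,419,222,.09)
        print('px',hub,post,np.linalg.norm((post-hub)[:2]),bar, w(c,380.5,238,.084))
        kk=bar
    for nm,p,z0,z1,s in(('bar',bar,.082,.1,.04),('post',post,.085,.105,.02),('dial',bar,.05,.062,.045),('ped',bar,.042,.0495,.05)):
        q,m=sel(p[0]-s,p[0]+s,p[1]-s,p[1]+s,z0,z1)
        if len(q)<3: print(n,nm,len(q));continue
        (cx,cy),(wd,hh),an=cv2.minAreaRect(q[:,:2].astype(np.float32))
        e,V=np.linalg.eigh(np.cov(q[:,:2].T))
        print(n,nm,len(q),q.mean(0).round(4),'rect',round(cx,4),round(cy,4),round(wd,4),round(hh,4),round(an,1),'axis',np.degrees(np.arctan2(V[1,1],V[0,1])).round(1))
    # plate and turntable casing
    q,m=sel(kk[0]-.2,kk[0]+.1,kk[1]-.05,kk[1]+.25,.008,.018)
    print(n,'plate',len(q),cv2.minAreaRect(q[:,:2].astype(np.float32)))
    q,m=sel(hub[0]-.06,hub[0]+.06,hub[1]-.06,hub[1]+.06,.04,.049)
    print(n,'case',len(q),cv2.minAreaRect(q[:,:2].astype(np.float32)))
E
```

```text
px [0.59441594 0.19492184 0.057     ] [0.5476473  0.24153235 0.097     ] 0.06602912629457405 [ 0.5468061  -0.26622023  0.09      ] [ 0.50187436 -0.15654867  0.084     ]
top bar 86 [ 0.5483 -0.2658  0.0903] rect 0.5484 -0.2668 0.0458 0.0149 23.7 axis -156.3
top post 22 [0.5494 0.2432 0.0973] rect 0.5492 0.2437 0.0126 0.0114 24.6 axis -141.8
top dial 306 [ 0.5479 -0.2642  0.0555] rect 0.5482 -0.2662 0.0765 0.0752 46.1 axis 116.7
top ped 138 [ 0.5484 -0.2624  0.0467] rect 0.5488 -0.2661 0.0773 0.0779 83.5 axis -152.8
top plate 1389 ((0.5056329369544983, -0.16788287460803986), (0.2935800850391388, 0.28387945890426636), 84.75474548339844)
top case 445 ((0.5995319485664368, 0.19602183997631073), (0.0749095231294632, 0.08409184962511063), 73.0980224609375)
side bar 104 [ 0.5487 -0.2658  0.0903] rect 0.5493 -0.2677 0.0451 0.0168 20.8 axis -159.0
side post 47 [0.5485 0.2435 0.0959] rect 0.5491 0.2428 0.0131 0.0127 0.0 axis 95.1
side dial 280 [ 0.5431 -0.256   0.0558] rect 0.5457 -0.2627 0.0755 0.0665 31.0 axis -148.7
side ped 88 [ 0.5376 -0.2475  0.0467] rect 0.5452 -0.2579 0.0794 0.0611 24.4 axis -152.7
side plate 1174 ((0.5291643738746643, -0.17292970418930054), (0.28688302636146545, 0.21660591661930084), 83.05267333984375)
side case 531 ((0.5991816520690918, 0.1952107697725296), (0.0751664936542511, 0.0856357216835022), 74.20603942871094)
```

```bash
cat >> h.py <<'E'
def shift(x,y,z,yaw=None):
    """cm shift in tool axes and roll to bring TCP to world xyz with tool x at yaw (deg)"""
    s=r.get_state(); R=cv2.Rodrigues(s['eef_rot'])[0]
    y0=np.degrees(np.arctan2(R[1,0],R[0,0]))
    print('shift cm',(R.T@(np.array([x,y,z])-s['tool_pos'])*100).round(2),'yaw',y0.round(2),'roll',None if yaw is None else round((y0-yaw+180)%360-180,2))
E
python3 -c "
from h import *
shift(.5,-.2,.231,73.65)"
```

```text
shift cm [ 40.33 -16.78  -0.  ] yaw 19.7 roll -53.95
```

Call:
{"api": "arm_command", "payload": {
  "commands": [40.3, -16.8, 0, -54, 40.3, -16.8, 0, -54, 40.3, -16.8, 0, -54, 40.3, -16.8, 0, -54, 40.3, -16.8, 0, -54, 40.3, -16.8, 0, -54, 40.3, -16.8, 0, -54, 40.3, -16.8, 0, -54, 40.3, -16.8, 0, -54, 40.3, -16.8, 0, -54, 40.3, -16.8, 0, -54, 40.3, -16.8, 0, -54],
  "fingers": 1
}}

```text
time: 1.1
tool_pos: [0.5022, -0.1969, 0.2307]
eef_rot: [-2.509, -1.89, -0.001]
force: [0.1, -0.1, 0.4]
opening: 0.0002
grasp_force: 0.0
```

```bash
python3 -c "
from h import *
print(r.get_state())
shift(.555,.278,.2,73.65)"
```

```text
{'time': 1.1, 'q': array([-5.16556678e-01,  3.69088544e-01,  1.48527156e+00,  1.21014289e-03,
        1.28766008e+00, -2.37176094e-01]), 'qd': array([-0.07364902, -0.02308011,  0.03954461, -0.03579251, -0.00212074,
       -0.06143774]), 'joint_torque': array([ 1.56411085e+00, -4.43975651e+01, -2.52723724e+01,  2.11359859e-01,
        2.77743093e-02,  5.41538950e-01]), 'tool_pos': array([ 0.50216656, -0.19694694,  0.23066393]), 'eef_rot': array([-2.50874578e+00, -1.88955879e+00, -1.40772304e-03]), 'force': array([ 0.11664428, -0.09001443,  0.41447925]), 'wrist_torque': array([0.01527492, 0.02021686, 0.00223992]), 'grasp_force': 0.0, 'opening': 0.0002408848809470997}
shift cm [47.1  -8.03  3.13] yaw 73.97 roll 0.32
```

Call:
{"api": "arm_command", "payload": {
  "commands": [47.5, -7.9, 3.1, 0, 47.5, -7.9, 3.1, 0, 47.5, -7.9, 3.1, 0, 47.5, -7.9, 3.1, 0, 47.5, -7.9, 3.1, 0, 47.5, -7.9, 3.1, 0, 47.5, -7.9, 3.1, 0, 47.5, -7.9, 3.1, 0, 47.5, -7.9, 3.1, 0, 47.5, -7.9, 3.1, 0, 47.5, -7.9, 3.1, 0, 47.5, -7.9, 3.1, 0]
}}

```text
time: 2.1
tool_pos: [0.5568, 0.2807, 0.1994]
eef_rot: [-2.512, -1.886, 0.001]
force: [-1.0, 0.5, 0.2]
opening: -0.0003
grasp_force: 0.0
```

Call:
{"api": "arm_command", "payload": {
  "commands": [0, 0, 0, 0, 0, 0, 0, 0, 0, 0, 0, 0, 0, 0, 0, 0]
}}

```text
time: 2.43
tool_pos: [0.5575, 0.276, 0.2004]
eef_rot: [2.515, 1.881, -0.001]
force: [-0.3, -0.1, 0.6]
opening: 0.0003
grasp_force: 0.0
```

```bash
python3 -c "
from h import *
shift(.555,.278,.068,73.65)
c=cap('wrist'); cv2.imwrite('pics/w1.png',c['image'][:,:,::-1])"
```

```text
shift cm [ 0.13 -0.3  13.24] yaw 73.59 roll -0.06
```

View pics/w1.png

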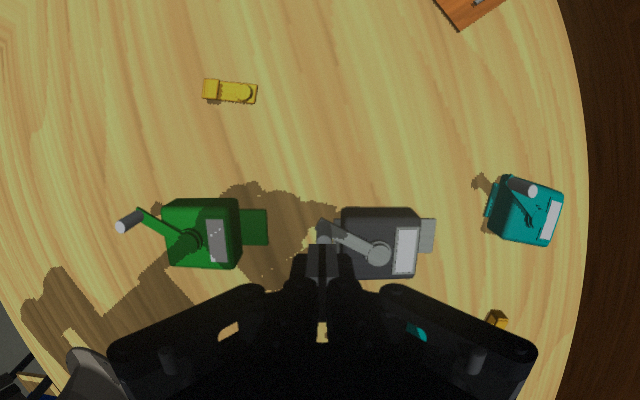

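The wrist picture shows the dark counter at (380,240) with its post near (325,230), and the shut fingers at (320,260). I'll compare this against the projection from my measured poses.

```bash
python3 - <<'E'
from h import *
c=load('wrist'); R=cv2.Rodrigues(c['rotation'])[0] if c['rotation'].size==3 else c['rotation']
f=200/np.tan(np.radians(float(c['vertical_fov']))/2)
def pr(p):
    d=R.T@(np.array(p)-c['xyz']); th=np.arctan2(np.hypot(d[0],d[1]),d[2]); k=f*th/np.hypot(d[0],d[1]); return (c['cx']+k*d[0],c['cy']+k*d[1])
for n,p in(('posttop',(.5491,.2433,.097)),('hub',(.5948,.197,.056)),('tcp',r.get_state()['tool_pos']),('under',(.555,.278,.068))): print(n,np.round(pr(p),1))
print(c['xyz'])
E
```

```text
posttop [323.4 242.2]
hub [378.6 254.6]
tcp [322.1 259.5]
under [318.8 194.4]
[0.57706043 0.34214684 0.34230605]
```

Call:
{"api": "arm_command", "payload": {
  "commands": [0, -0.3, 4, 0, 0, -0.3, 8, 0, 0, -0.3, 11, 0, 0, -0.3, 13.2, 0, 0, -0.3, 13.2, 0, 0, -0.3, 13.2, 0]
}}

```text
time: 2.98
tool_pos: [0.5543, 0.2774, 0.068]
eef_rot: [-2.515, -1.882, 0.003]
force: [-0.9, -0.6, 0.3]
opening: 0.0004
grasp_force: 0.0
```

```bash
python3 -c "
from h import *
shift(.5363,.2142,.068,73.65)"
```

```text
shift cm [-6.57  0.06  0.01] yaw 73.62 roll -0.03
```

Call:
{"api": "arm_command", "payload": {
  "commands": [-1, 0, 0, 0, -2, 0, 0, 0, -3, 0, 0, 0, -4, 0, 0, 0, -5, 0, 0, 0, -6, 0, 0, 0, -6.6, 0, 0, 0, -7, 0, 0, 0, -7, 0, 0, 0]
}}

```text
time: 3.73
tool_pos: [0.5356, 0.2106, 0.0688]
eef_rot: [2.514, 1.882, 0.003]
force: [2.9, 1.9, 1.5]
opening: 0.0001
grasp_force: 1.5
```

Call:
{"api": "arm_command", "payload": {
  "commands": [-0.2, 0, 0, 0, -0.4, 0, 0, 0, -0.6, 0, 0, 0, -0.6, 0, 0, 0]
}}

```text
time: 4.07
tool_pos: [0.5332, 0.2057, 0.0683]
eef_rot: [2.514, 1.884, 0.0]
force: [3.5, 3.3, 2.2]
opening: 0.0002
grasp_force: 1.8
```

Call:
{"api": "arm_command", "payload": {
  "commands": [-0.1, 0, 0, 0, -0.2, 0, 0, 0, -0.2, 0, 0, 0]
}}

```text
time: 4.32
tool_pos: [0.5329, 0.2039, 0.0683]
eef_rot: [2.513, 1.884, 0.001]
force: [4.2, 3.6, 0.4]
opening: -0.0002
grasp_force: 2.0
```

Call:
{"api": "arm_command", "payload": {
  "commands": [-0.1, 0, 0, 0, -0.2, 0, 0, 0, -0.2, 0, 0, 0]
}}

```text
time: 4.57
tool_pos: [0.5325, 0.2021, 0.0684]
eef_rot: [2.513, 1.884, 0.002]
force: [5.0, 1.7, 1.0]
opening: -0.0001
grasp_force: 2.2
```

Call:
{"api": "arm_command", "payload": {
  "commands": [-0.1, 0, 0, 0, -0.2, 0, 0, 0, -0.2, 0, 0, 0]
}}

```text
time: 4.82
tool_pos: [0.5325, 0.2016, 0.0684]
eef_rot: [-2.514, -1.884, -0.006]
force: [6.8, 9.7, -0.8]
opening: 0.0004
grasp_force: 5.4
```

```bash
python3 - <<'E'
from h import *
s=r.get_state();print(s['force'],s['tool_pos'])
im=[]
c=cap('top'); im.append(c['image'][170:240,220:340])
d=cap('wrist'); 
cv2.imwrite('pics/p.png',np.hstack([cv2.resize(im[0],(480,280),interpolation=2),cv2.resize(d['image'][180:290,270:400],(320,270),interpolation=2)[:280] if 0 else cv2.copyMakeBorder(cv2.resize(d['image'][180:290,270:400],(320,270)),0,10,0,0,0)])[:,:,::-1])
E
```

```text
[ 6.8135605   9.71450348 -0.80631438] [0.53247846 0.20161311 0.06843031]
```

View pics/p.png

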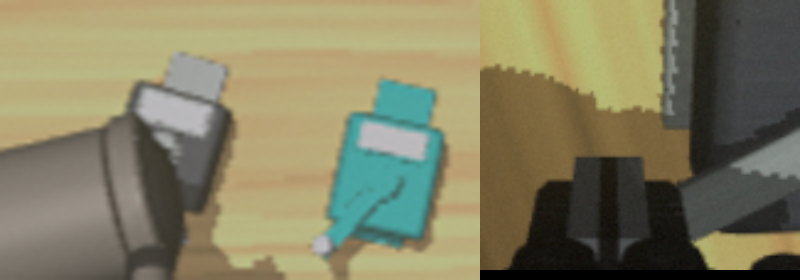

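The force rose to 12 N and motion stalled at d = -13.2 mm; I predicted -13, so the lever is at its hard stop. The picture shows the lever swung behind the fingers. One slight extra press, then I back off.

Call:
{"api": "arm_command", "payload": {
  "commands": [-0.1, 0, 0, 0, -0.1, 0, 0, 0, -0.1, 0, 0, 0]
}}

```text
time: 5.17
tool_pos: [0.5325, 0.2014, 0.0685]
eef_rot: [-2.513, -1.884, -0.008]
force: [7.2, 12.6, -2.9]
opening: -0.0002
grasp_force: 7.1
```

Call:
{"api": "arm_command", "payload": {
  "commands": [1, 0, 0, 0, 2, 0, 0, 0, 3, 0, 0, 0, 4, 0, 0, 0, 5, 0, 0, 0, 6, 0, 0, 0, 7, 0, 0, 0, 8.3, 0, 0, 0, 8.3, 0, 0, 0, 8.3, 0, -4, 0, 8.3, 0, -8, 0, 8.3, 0, -12, 0]
}}

```text
time: 6.17
tool_pos: [0.5535, 0.278, 0.1888]
eef_rot: [-2.514, -1.884, 0.005]
force: [2.0, 0.9, 0.2]
opening: 0.0
grasp_force: 0.0
```

```bash
python3 -c "
from h import *
shift(.6,-.05,.2,22.9)"
```

```text
shift cm [-30.18  13.66  -1.08] yaw 73.7 roll 50.8
```

Call:
{"api": "arm_command", "payload": {
  "commands": [-30.2, 13.7, -1, 50.8, -30.2, 13.7, -1, 50.8, -30.2, 13.7, -1, 50.8, -30.2, 13.7, -1, 50.8, -30.2, 13.7, -1, 50.8, -30.2, 13.7, -1, 50.8, -30.2, 13.7, -1, 50.8, -30.2, 13.7, -1, 50.8, -30.2, 13.7, -1, 50.8, -30.2, 13.7, -1, 50.8],
  "fingers": 0
}}

```text
time: 7.0
tool_pos: [0.6007, -0.0523, 0.1979]
eef_rot: [-3.08, -0.617, 0.002]
force: [-0.7, 0.7, -0.1]
opening: 0.0855
grasp_force: 0.0
```

```bash
python3 -c "
from h import *
shift(.5484,-.2665,.2,22.9)
c=cap('top')
for n,(u,v) in (('posttop',(241.7,222.7)),): print(n,w(c,u,v))
R=cv2.Rodrigues(c['rotation'])[0];f=200/np.tan(np.radians(float(c['vertical_fov']))/2)
V,U=np.mgrid[:400,:640];Z=c['range_z'];P=np.stack([(U-c['cx'])/f*Z,(V-c['cy'])/f*Z,Z],-1)@R.T+c['xyz']
m=(abs(P[...,2]-.095)<.01)&(np.hypot(P[...,0]-.595,P[...,1]-.197)<.09);print(m.sum(),P[m].mean(0))
"
```

```text
shift cm [-13.08  17.75  -0.2 ] yaw 22.67 roll -0.23
posttop [0.54752254 0.24096862 0.09964824]
22 [0.54943603 0.24342935 0.09644043]
```

The depth shows the lever post back at its rest position (0.549, 0.243). Next, the knob.

Call:
{"api": "arm_command", "payload": {
  "commands": [-13.1, 17.7, 0, 0, -13.1, 17.7, 0, 0, -13.1, 17.7, 0, 0, -13.1, 17.7, 0, 0, -13.1, 17.7, 0, 0, -13.1, 17.7, 0, 0, -13.1, 17.7, 0, 0, -13.1, 17.7, 0, 0, -13.1, 17.7, 0, 0]
}}

```text
time: 7.8
tool_pos: [0.5498, -0.2614, 0.1982]
eef_rot: [-3.077, -0.627, 0.0]
force: [0.2, -0.4, -0.2]
opening: 0.0851
grasp_force: 0.0
```

```bash
python3 -c "
from h import *
shift(.5484,-.2665,.061,22.9)
c=cap('wrist'); cv2.imwrite('pics/w2.png',c['image'][:,:,::-1])"
```

```text
shift cm [-0.33  0.42 13.72] yaw 23.03 roll 0.13
```

View pics/w2.png

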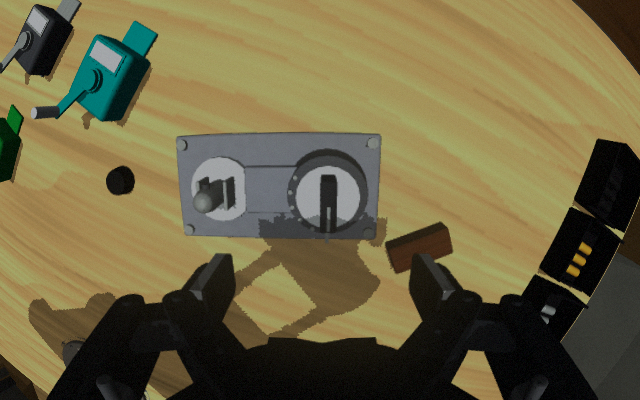

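The wrist view shows the bar at (328,205), upright in the image and midway between the fingers at (222,270) and (428,270), so it is aligned with the tool x. I descend in two steps.

Call:
{"api": "arm_command", "payload": {
  "commands": [-0.1, 0.2, 4, 0, -0.1, 0.2, 8, 0, -0.1, 0.2, 8, 0, -0.1, 0.2, 8, 0]
}}

```text
time: 8.18
tool_pos: [0.5487, -0.2637, 0.1171]
eef_rot: [-3.075, -0.626, 0.005]
force: [1.2, 0.8, 0.8]
opening: 0.0852
grasp_force: 0.0
```

```bash
python3 -c "
from h import *
shift(.5484,-.2665,.061,22.9)"
```

```text
shift cm [-0.12  0.27  5.61] yaw 23.02 roll 0.12
```

Call:
{"api": "arm_command", "payload": {
  "commands": [-0.1, 0.3, 2, 0.1, -0.1, 0.3, 4, 0.1, -0.1, 0.3, 5.6, 0.1, -0.1, 0.3, 5.6, 0.1, -0.1, 0.3, 5.6, 0.1]
}}

```text
time: 8.6
tool_pos: [0.5506, -0.2691, 0.0644]
eef_rot: [3.078, 0.622, 0.003]
force: [-0.5, 0.3, 1.1]
opening: 0.0855
grasp_force: 0.0
```

```bash
python3 -c "
from h import *
shift(.5484,-.2665,.061,22.9)"
```

```text
shift cm [-0.11 -0.32  0.34] yaw 22.85 roll -0.05
```

Call:
{"api": "arm_command", "payload": {
  "commands": [0, 0, 0, 0, 0, 0, 0, 0, 0, 0, 0, 0, 0, 0, 0, 0]
}}

```text
time: 8.93
tool_pos: [0.5499, -0.2693, 0.0635]
eef_rot: [3.078, 0.621, 0.002]
force: [-0.6, 0.0, -0.7]
opening: 0.0855
grasp_force: 0.0
```

```bash
python3 -c "
from h import *
shift(.5484,-.2665,.061,22.9)"
```

```text
shift cm [-0.03 -0.32  0.25] yaw 22.8 roll -0.1
```

Call:
{"api": "arm_command", "payload": {
  "commands": [0, -0.3, 0.2, 0, 0, -0.3, 0.2, 0, 0, -0.3, 0.2, 0, 0, -0.3, 0.2, 0]
}}

```text
time: 9.27
tool_pos: [0.5482, -0.2663, 0.0602]
eef_rot: [-3.08, -0.621, 0.0]
force: [0.2, -0.5, -0.7]
opening: 0.0856
grasp_force: 0.0
```

```bash
python3 -c "
from h import *
shift(.5484,-.2665,.061,22.9)"
```

```text
shift cm [ 0.01  0.03 -0.08] yaw 22.8 roll -0.1
```

Call:
{"api": "arm_command", "payload": {
  "commands": [0, 0, 0, 0, 0, 0, 0, 0, 0, 0, 0, 0, 0, 0, 0, 0, 0, 0, 0, 0, 0, 0, 0, 0, 0, 0, 0, 0, 0, 0, 0, 0, 0, 0, 0, 0, 0, 0, 0, 0],
  "fingers": 1
}}

```text
time: 10.1
tool_pos: [0.5488, -0.2675, 0.0606]
eef_rot: [3.078, 0.62, 0.002]
force: [1.8, -5.1, -1.2]
opening: 0.013
grasp_force: 61.3
```

```bash
python3 -c "
from h import *
shift(.5484,-.2665,.061,22.9); s=r.get_state(); print(s['wrist_torque'],s['force'])"
```

```text
shift cm [ 0.   -0.1  -0.04] yaw 22.77 roll -0.13
[-0.59648177 -0.11075186 -0.13138163] [ 1.76012132 -5.11289169 -1.22808192]
```

Call:
{"api": "arm_command", "payload": {
  "commands": [0, 0, 0, 4, 0, 0, 0, 9, 0, 0, 0, 14, 0, 0, 0, 19, 0, 0, 0, 24, 0, 0, 0, 29, 0, 0, 0, 34, 0, 0, 0, 39, 0, 0, 0, 44, 0, 0, 0, 49, 0, 0, 0, 54, 0, 0, 0, 54]
}}

```text
time: 11.1
tool_pos: [0.5489, -0.2678, 0.0606]
eef_rot: [3.022, -0.851, 0.004]
force: [1.3, -6.2, -1.2]
opening: 0.0127
grasp_force: 61.2
```

```bash
python3 -c "
from h import *
shift(.5488,-.2675,.061,-49.2); s=r.get_state(); print(s['wrist_torque'],s['force'])"
```

```text
shift cm [-0.02 -0.03 -0.04] yaw -31.47 roll 17.73
[-0.7415808  -0.30977548  0.11172784] [ 1.25717015 -6.24325013 -1.22800612]
```

Call:
{"api": "arm_command", "payload": {
  "commands": [0, 0, 0, 4, 0, 0, 0, 8, 0, 0, 0, 12, 0, 0, 0, 15, 0, 0, 0, 17, 0, 0, 0, 17, 0, 0, 0, 17]
}}

```text
time: 11.68
tool_pos: [0.5488, -0.2679, 0.0606]
eef_rot: [2.866, -1.283, 0.004]
force: [1.2, -6.6, -2.2]
opening: 0.0133
grasp_force: 61.2
```

```bash
python3 -c "
from h import *
shift(.5488,-.2675,.061,-49.2); s=r.get_state(); print(s['wrist_torque'],s['force'])
c=cap('wrist'); d=cap('side'); a=cv2.resize(c['image'][150:350,190:450],(520,400));b=cv2.resize(d['image'][150:250,340:440],(280,280))
o=np.zeros((400,800,3),np.uint8);o[:,:520]=a;o[:280,520:]=b
cv2.imwrite('pics/k.png',o[:,:,::-1])"
```

```text
shift cm [-0.03 -0.03 -0.04] yaw -48.22 roll 0.98
[-0.79190365 -0.2577371   0.02995963] [ 1.19358677 -6.55776025 -2.15691127]
```

View pics/k.png

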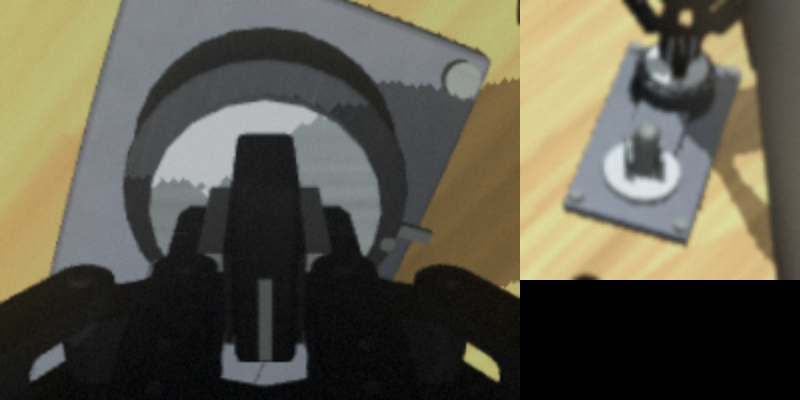

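The bar is square between the pads, with no slip, at 71.0° from home. The home stud is at the right, at (415,235). I add the last degree and hold.

Call:
{"api": "arm_command", "payload": {
  "commands": [0, 0, 0, 0.9, 0, 0, 0, 0.9, 0, 0, 0, 0.9, 0, 0, 0, 0.9, 0, 0, 0, 0.9, 0, 0, 0, 0.9]
}}

```text
time: 12.28
tool_pos: [0.5488, -0.2679, 0.0606]
eef_rot: [2.856, -1.305, 0.004]
force: [1.0, -7.1, -2.3]
opening: 0.013
grasp_force: 61.2
```

```bash
python3 - <<'E'
from h import *
shift(.5488,-.2675,.061,-49.2); s=r.get_state(); print(s['wrist_torque'],s['force'])
# bar yaw / post / plate yaw check from depth
c=cap('wrist'); f=200/np.tan(np.radians(float(c['vertical_fov']))/2)
v,u=np.mgrid[:400,:640]; a=u-c['cx'];b=v-c['cy'];rr=np.hypot(a,b)+1e-9;t=np.tan(rr/f)/rr
Z=c['range_z'];R=cv2.Rodrigues(np.array(c['rotation']))[0]
P=np.stack([a*t*Z,b*t*Z,Z],-1)@R.T+c['xyz']
im=c['image'].astype(int)
m=(abs(P[...,2]-.09)<.003)&(np.hypot(P[...,0]-.5488,P[...,1]+.2675)<.026)&(Z>0)
q=P[m][:,:2].astype(np.float32);print(len(q),cv2.minAreaRect(q))
E
```

```text
shift cm [-0.03 -0.03 -0.04] yaw -49.11 roll 0.09
[-0.83253924 -0.25335387  0.03194995] [ 0.97146428 -7.09821665 -2.34140923]
3249 ((0.5488576292991638, -0.26848143339157104), (0.04207140579819679, 0.03915667533874512), 88.8550796508789)
```

```bash
python3 -c "
from workcell import r
print(r.finish_job())"
```

```text
the job is handed in; nothing more can be done
None
```

The job is handed in: I swung the dark steel counter's lever to its hard stop and it sprang back to rest, then turned the knob about 71.9° clockwise (third stop is 72°, read from the tool's yaw), and the gripper still holds it there.

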